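# Snap the cap back on the open resin bottle

### The arm

A 7-joint arm with a two-finger parallel gripper is mounted at the origin on the work surface. World frame = base frame: x ahead of the robot, y to its left, z up, the work surface at z = 0. Lengths are in m, angles in rad, forces in N, time in s.
With the tool pointing down it reaches from about 0.35 to 0.9 m from the base axis. Payload 8.1 kg.
Tool frame: the origin (TCP) lies between the finger pads, 19 mm behind the fingertips; this is the grasp point; z points along the fingers, y is the line along which they close (so a half turn about z gives the same grasp; the last joint's range is limited). The gripper opens to 92 mm and grips with 3 to 60 N. Pads are 19 mm wide; open, the fingers measure 130 mm over their backs; the gripper's body (75 mm by 190 mm) begins 47 mm behind the grasp point.
Start: joints at [1.157, 0.434, 0.025, 1.573, -0.012, 1.134, -0.075], TCP at [0.191, -0.595, 0.246] pointing down, gripper open.
Joint ranges: [-2.62, 2.62], [-0.44, 2.09], [-1.27, 1.32], [0.08, 2.57], [-1.32, 4.46], [0.12, 2], [-2.74, 2.74]. Speed limits (rad/s): [2.22, 2.22, 3.01, 3.01, 3.14, 3.14, 3.14].

### API

Orientations are given as a rotation vector (axis times angle).
In Python, from cell import arm gives the robot as it stands.
- The arm moves only by the tool carry_out, never from a script. Its arguments are lists of equal length, an entry for each row: "claw": the finger opening in cm, from 0 to 9.18; "delta_pos": the shift along the tool's x, y, z in cm, a list of three; "angular": the turn, a rotation vector about the tool's x, y, z in rad, a list of three. In form: {"claw": [claw, ...], "delta_pos": [[dx, dy, dz], ...], "angular": [[ax, ay, az], ...]}. A call has 1 to 20 rows; each row shifts and turns the commanded pose from where the row before left it, along the tool's axes as they then stand; what a row does not reach is not made up. A row lasts 1/10 s, in which the tool goes at most 50 mm and 8.59 degrees, less where a joint would pass 70% of its speed; a pose out of reach is approached as far as the arm can. A call with a gripper value outside its range is refused whole. The fingers move at their own pace and stop on an object; "force" is the grip in N (left out, the last holds). Time passes only in rows, so rows that do not move let the fingers close. It gives the time, the measured TCP pose, the force, the opening and the grip force at its end, in the units of the state.
- arm.observe(): the state, without advancing time (a new reading comes with each control period).
- arm.get_image(name): name is "scene" or "top"; returns a dict with "frame" (400x640x3 uint8, red, green, blue), "mtx" (3x3 intrinsics, pixels), "dist" ([k1, k2, p1, p2, k3] as OpenCV has them; the pictures are not rectified), "T" (4x4, takes a point from camera to world coordinates). Camera axes: x right, y down, z forward; pixel columns grow to the right and rows downward; lengths in m; the calibration is good to about 2 mm. A picture is of the moment at which its call begins. There is no depth.
- arm.sign_off(): hands the job in; it is judged then, once.
Trained networks look in a picture, given as the dict that the camera call returned (one of the last four; its "shot" number tells which), for a name from the list of things; names that differ only in an ending like _2 or _b are one class to them, and where a whole thing is asked for, a point or a joint stands for the part that bears it (a point fixed in the world has none). Each returns a list of dicts, best first, with "conf" (0 to 1); they miss things now and then, are a little off and sometimes report something else, mostly with a low value. They report only what shows in the picture. A call takes as long as a camera call. They do not tell look-alikes from the thing itself.
- arm.look_for(label, picture): "centre" ([column, row] as shares, 0 to 1, of the picture: columns of its width, rows of its height, amid what is visible of it).
- arm.trace(label, picture): "region" (400x640 bool, what is visible of it) and "centre" ([column, row] as shares, 0 to 1, of the picture: columns of its width, rows of its height, amid what is visible of it).
- arm.place_of(label, picture): "centre" ([column, row] as shares, 0 to 1, of the picture: columns of its width, rows of its height: a listed point, or the origin of a listed thing).
The state is a dict: "clock": time; "joints": joint angles; "dq": joint speeds; "joint_efforts": joint torques, N m; "position": TCP position; "ee_rot": TCP orientation; "force": force on the tool from outside, world axes, zero at the start; "ft_torque": the same for the moment, N m; "width": opening from 0.0 (shut) to 1.0 (fully open); "gripper_force": force on a finger pad.
Only numpy, scipy, OpenCV 4.12 (cv2) and the standard library are available. Lean on these libraries where they do the work, as an engineer would, in place of code of your own. Each camera call takes 0.05 s, during which the arm holds its last target. There are 200 camera calls.

### The job

The open resin bottle in the weighted stand must be closed before it cures: pull its tall slim cap up off the sprung stud of the cap rail and press it onto the bottle's nozzle until it clicks and sits fully home. Keep pressing after the click and finish while still gripping the cap by its sleeve and pushing it firmly down; do not let go. Leave the low wide spare cap on its stud and the other things on the bench where they are.

Things in the scene. Friction and masses are not known exactly. Their poses are not given: they have to be found in the camera images.
- cap: tall slim black cap, upright, open below, 47 mm tall, about 26 g. Origin at the centre of its open lower rim, z up. Rim 25 mm wide up to 3 mm; grip sleeve 27 mm wide from 3 to 42 mm; closed crown 20 mm wide, top at 47 mm. At the start clipped on one of the rail's two studs (which one varies), its origin at the stud's foot
- cap_lip (a point): the snap lip inside the cap's lower rim, 3 mm high, 17 mm bore; behind it the bore is 21 mm, up to 40 mm. This point is at the cap's origin
- cap_sleeve: the cap's twelve-sided grip sleeve, fixed part of it, 27 mm wide, 39 mm high. Origin on the cap's axis at the sleeve's lower end, 3 mm above the cap's origin. One flat faces its x axis, the next every 30 degrees; grip it from above, best flat on flat; a TCP 32 mm above the cap's origin keeps the fingertips 13 mm above its rim
- bottle: open resin bottle fixed in a heavy dark stand, immovable. Origin at the centre of the stand's underside. Stand 90 x 90 x 35 mm; black bottle 40 mm in diameter, flat rigid shoulder 85 mm above the bench; on it a white neck 15.4 mm in diameter up to 12 mm above it, then a cone to 8 mm at 20 mm and a nozzle to 5 mm at its top, 32 mm above the shoulder
- bottle_seat (a point): centre of the bottle's shoulder at the foot of the neck, 85 mm above the bench, z up: the cap's origin comes here when fully home, its rim standing on the shoulder
- bottle_nubs (a point): point on the neck's axis 6.6 mm above the shoulder, level with three sprung steel nubs standing out of the neck (20.6 mm over all). The cap's lip meets them with the cap's origin 10 mm above the shoulder; a push of about 8 N (6 to 13, more off-centre) rides it over them, then the force drops as they snap in behind the lip, about 3 mm before the shoulder stops the cap
- rail: cap rail, aluminium bar fixed to the bench. Origin at the centre of its underside, y along the bar. 240 mm long, 45 mm wide, top 30 mm above the bench; black end feet 70 x 30 x 12 mm. On top, 65 mm either side of the middle, two studs 14 mm high, 15.4 mm thick, each with three weak sprung nubs: a cap comes off straight up with a pull of about 4 N (2 to 7)
- spare_cap: the low wide black spare cap on the other stud: 36 mm across, 24 mm tall, origin at the centre of its lower rim. Leave it alone
- full_bottle: a loose black bottle that already has its cap, standing on the bench, 38 mm in diameter and 85 mm tall, no stand. Origin at the centre of its underside. Leave it alone
- spool: a loose wooden thread spool standing on the bench, 28 mm in diameter, 36 mm tall. Origin at the centre of its underside. Leave it alone
Mind the look-alikes: they are no part of the job. What is shaped like the cap but turquoise is not meant.

How it is judged:
On the way, in this order (a step that is already met when the one before it is completed fails the run):
1. the cap is pulled off its stud and held clear above the rail (z of cap in the frame of rail above 0.05 m and contact force between the fingers and cap_sleeve above 2 N), for 0.1 s.
2. the cap is clicked fully home on the bottle (z of cap in the frame of bottle_seat below 0.002 m and horizontal distance between cap and bottle_seat below 0.003 m and angle between the z axis of cap and the z axis of bottle, either way round below 0.12 rad), for 0.1 s.
At the end, for the whole second after the job is handed in: The cap is clicked home: its rim within 2 mm of the bottle's shoulder, centred within 3 mm and upright within 0.12 rad; the fingers still grip its sleeve (over 4 N) and it is still pressed against the bottle with more than 4 N (all of step 2 and contact force between cap and bottle above 4 N and contact force between the fingers and cap_sleeve above 4 N and linear speed of cap below 0.02 m/s); the arm keeps its last pose, push and grip.
It fails at once if the spare cap is moved by more than 12 mm (distance of spare_cap from where it was at the start of the episode above 0.012 m).
It fails at once if the full bottle is moved by more than 20 mm (distance of full_bottle from where it was at the start of the episode above 0.02 m).
It fails at once if the thread spool is moved by more than 20 mm (distance of spool from where it was at the start of the episode above 0.02 m).
It also fails if it takes over 40 s, if anything falls off the work surface, if the arm or the gripper's body presses on something with over 40 N, if the wrist force passes 120 N, or if a joint passes its speed limit or range.

## Working session

There is one attempt and no reset: what is moved stays moved. The work goes in short steps, Python scripts to look and compute and a tool call to move; the robot and the scene stay as the last step left them, time stands still between calls to the robot, and variables do not carry over. Pictures are saved under pics/ and viewed, at most 10 in all, crops included, and the job is handed in when it is done.

Besides the shell and the picture viewer there is one more tool, called after "Emit:" by a JSON object that holds its "fn" and its "kwargs". carry_out: Moves the arm, as the interface text tells. Its arguments: {"type":"object","properties":{"claw":{"type":"array","items":{"type":"number"}},"delta_pos":{"type":"array","items":{"type":"array","items":{"type":"number"}}},"angular":{"type":"array","items":{"type":"array","items":{"type":"number"}}},"force":{"type":"number"}},"required":["claw","delta_pos","angular"]}

```bash
mkdir -p pics; cat > h.py <<'E'
import numpy as np, cv2
from cell import arm
def ray(p,c):
    u=cv2.undistortPoints(np.array([[[c[0]*640,c[1]*400]]],float),np.array(p["mtx"]),np.array(p["dist"]))[0,0]
    T=np.array(p["T"]); return T[:3,3],T[:3,:3]@np.array([u[0],u[1],1])
def atz(p,c,z):
    o,d=ray(p,c); return o+d*(z-o[2])/d[2]
def tri(p,c,q,e):
    o,d=ray(p,c);a,b=ray(q,e)
    s=np.linalg.lstsq(np.c_[d,-b],a-o,rcond=None)[0]
    x,y=o+d*s[0],a+b*s[1]; return (x+y)/2,np.linalg.norm(x-y)
def pix(p,X):
    T=np.array(p["T"]);R=T[:3,:3].T
    return cv2.projectPoints(np.array(X,float).reshape(-1,3),cv2.Rodrigues(R)[0],-R@T[:3,3],np.array(p["mtx"]),np.array(p["dist"]))[0].reshape(-1,2)
def save(p,n): cv2.imwrite("pics/"+n,cv2.cvtColor(p["frame"],cv2.COLOR_RGB2BGR))
E
python3 - <<'E'
from h import *
np.set_printoptions(precision=4,suppress=True)
s=arm.observe();print(s)
a=arm.get_image("scene");b=arm.get_image("top");save(a,"s1.png");save(b,"t1.png")
for n in ["cap","cap_sleeve","bottle","bottle_seat","rail","spare_cap","full_bottle","spool"]:
  for nm,p in(("s",a),("t",b)):
    print(n,nm,[(np.array(r["centre"])*[640,400],round(r["conf"],2)) for r in arm.place_of(n,p)[:4]])
E
```

```text
{'clock': 0.0, 'joints': array([ 1.1574,  0.4352,  0.025 ,  1.5741, -0.0116,  1.134 , -0.0751]), 'dq': array([-0.0001,  0.0011, -0.0018,  0.0001,  0.0003,  0.001 , -0.0014]), 'joint_efforts': array([  0.0001, -66.7839,   0.9852, -31.4456,  -0.0605,   0.0429,
         0.0001]), 'position': array([ 0.1909, -0.5946,  0.2448]), 'ee_rot': array([-3.1023, -0.4859,  0.0006]), 'force': array([ 0.5101, -0.3377, -0.3845]), 'ft_torque': array([-0.0434, -0.0048, -0.0073]), 'gripper_force': 0.0, 'width': 0.9999810747292904}
cap s [(array([342.528, 119.72 ]), 0.73), (array([425.024, 156.88 ]), 0.66), (array([378.688, 125.72 ]), 0.5)]
cap t [(array([227.008, 304.32 ]), 0.77), (array([212.672, 248.08 ]), 0.62), (array([201.728, 188.8  ]), 0.51)]
cap_sleeve s [(array([337.28, 114.52]), 0.75), (array([426.432, 154.32 ]), 0.74), (array([381.824, 126.   ]), 0.7)]
cap_sleeve t [(array([202.496, 187.4  ]), 0.73), (array([228.48, 302.88]), 0.61), (array([212.608, 249.92 ]), 0.52)]
bottle s [(array([241.6 , 270.52]), 0.77), (array([379.072, 125.6  ]), 0.21)]
bottle t [(array([443.968, 228.8  ]), 0.83), (array([210.304, 249.2  ]), 0.23)]
bottle_seat s [(array([233.216, 252.4  ]), 0.94), (array([242.112, 267.2  ]), 0.22)]
bottle_seat t [(array([452.928, 223.88 ]), 0.72)]
rail s []
rail t [(array([252.416, 244.2  ]), 0.73)]
spare_cap s [(array([346.176, 167.   ]), 0.84)]
spare_cap t [(array([283.392, 232.8  ]), 0.63), (array([208.32, 246.72]), 0.41)]
full_bottle s [(array([350.208, 312.2  ]), 0.65)]
full_bottle t [(array([395.584, 125.8  ]), 0.61)]
spool s [(array([228.992, 184.4  ]), 0.61)]
spool t [(array([390.912, 322.6  ]), 0.74)]
```

View pics/s1.png

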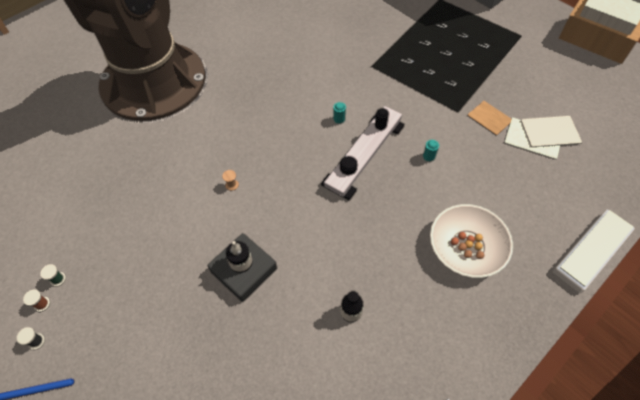

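View pics/t1.png

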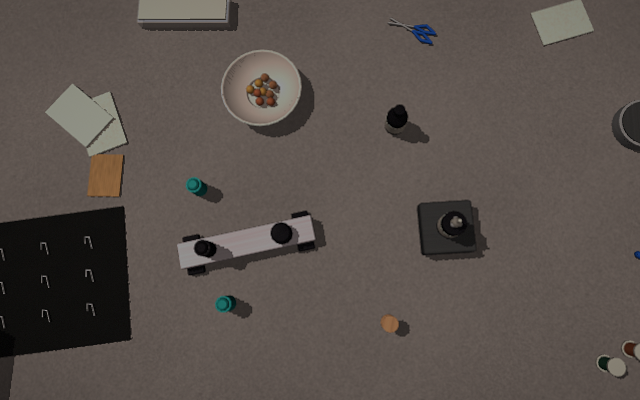

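The scene view shows the tall black cap on the rail at about (381,120) and the spare cap at (348,165). The bottle in its stand is at (240,258), the full bottle at (351,305) and the spool at (230,180). The top view shows the same things at (204,248), (282,233), (453,224), (397,120) and (390,323).
Things that could be taken for the cap, in scene pixels: turquoise (340,113), turquoise (431,150), low black spare (348,165), full bottle's cap (351,298), tall black on the rail (381,120). I choose the last one and check it in a crop.

```bash
python3 - <<'E'
from h import *
np.set_printoptions(precision=4,suppress=True)
a=arm.get_image("scene");b=arm.get_image("top")
S=np.array([640,400])
g=lambda l,p,f,near:min(f(l,p),key=lambda r:np.linalg.norm(np.array(r["centre"])*S-near))
def T(l,na,nb,f=arm.place_of):
    x,y=g(l,a,f,na)["centre"],g(l,b,f,nb)["centre"]
    X,e=tri(a,x,b,y);print(l,f.__name__,X,"gap",round(e,4));return x,y
for l,na,nb in [("cap",(381,122),(206,248)),("spare_cap",(348,167),(282,233)),("bottle_seat",(235,252),(453,224)),("bottle",(240,268),(447,228)),("full_bottle",(351,312),(397,123)),("spool",(229,184),(391,322))]:
    try:
        x,y=T(l,na,nb)
        z={"cap":.03,"spare_cap":.03,"bottle_seat":.085}.get(l,0); print("   atz",atz(a,x,z)[:2],atz(b,y,z)[:2])
    except Exception as ex: print(l,ex)
for l,n in(("cap",(206,248)),("spare_cap",(282,233)),("bottle",(447,228)),("rail",(247,242))):
    try:
        m=g(l,b,arm.trace,n)["region"].astype(np.uint8);print(l,"trace box",cv2.boundingRect(m),m.sum())
        if l=="rail":print(cv2.minAreaRect(cv2.findNonZero(m)))
    except Exception as ex: print(l,ex)
print(np.array(a["T"])[:3,3],np.array(b["T"])[:3,3],np.array(b["mtx"]))
c1=cv2.resize(a["frame"][85:215,315:450],None,fx=4,fy=4,interpolation=2)[:520,:400]
c2=cv2.resize(b["frame"][175:305,180:280],None,fx=4,fy=4,interpolation=2)
save({"frame":np.hstack([c1,c2])},"c1.png")
E
```

```text
cap call [0.486  0.2635 0.0394] gap 0.0049
   atz [0.4822 0.2723] [0.4853 0.2641]
spare_cap min() iterable argument is empty
bottle_seat call [ 0.5273 -0.1468  0.0797] gap 0.0026
   atz [ 0.5306 -0.1467] [ 0.5259 -0.1466]
bottle call [ 0.5288 -0.1483  0.0104] gap 0.0082
   atz [ 0.5269 -0.1434] [ 0.5278 -0.1541]
full_bottle call [ 0.7152 -0.0605  0.0094] gap 0.0066
   atz [ 0.715  -0.0553] [ 0.7164 -0.0643]
spool call [ 0.365  -0.0446  0.0096] gap 0.0072
   atz [ 0.3613 -0.0391] [ 0.3621 -0.0486]
cap trace box (194, 239, 23, 19) 345
spare_cap trace box (270, 222, 22, 22) 386
bottle trace box (417, 200, 59, 55) 2881
rail trace box (177, 211, 138, 64) 3246
((245.5834503173828, 243.05056762695312), (39.9444580078125, 138.28021240234375), 77.93869018554688)
[ 0.8917 -0.278   0.8382] [0.4315 0.0341 0.8255] [[458.0757   0.     326.9083]
 [  0.     458.0757 199.9468]
 [  0.       0.       1.    ]]
```

View pics/c1.png

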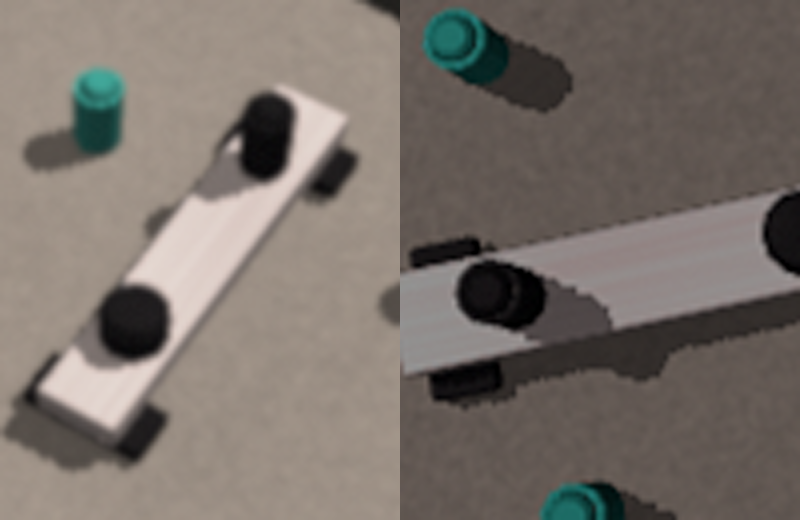

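The crop confirms the choice: a tall, slim black cap with a narrower crown, on the rail's far stud (top view 204,248), with the low wide spare on the other stud. Next I refine the positions by fitting projected model silhouettes to the traces.

```bash
cat >> h.py <<'E'
def disc(r,z,n=24):
    t=np.arange(n)*2*np.pi/n; return np.c_[r*np.cos(t),r*np.sin(t),0*t+z]
def box(lx,ly,z0,z1,cy=0): return np.array([[sx*lx/2,cy+sy*ly/2,z] for sx in(-1,1) for sy in(-1,1) for z in(z0,z1)])
CAP=[np.vstack([disc(.0125,0),disc(.0125,.003),disc(.0135,.003),disc(.0135,.042)]),np.vstack([disc(.01,.042),disc(.01,.047)])]
SPARE=[np.vstack([disc(.018,0),disc(.018,.024)])]
BOT=[box(.09,.09,0,.035),np.vstack([disc(.02,.035),disc(.02,.085)]),np.vstack([disc(.0077,.085),disc(.0077,.097)]),np.vstack([disc(.0077,.097),disc(.004,.105)]),np.vstack([disc(.004,.105),disc(.0025,.117)])]
RAIL=[box(.045,.24,0.0,.03),]
FB=[np.vstack([disc(.019,0),disc(.019,.06)])]
SPOOL=[np.vstack([disc(.014,0),disc(.014,.036)])]
def render(p,parts,x,y,z,yaw,k=4):
    c,s=np.cos(yaw),np.sin(yaw);R=np.array([[c,-s,0],[s,c,0],[0,0,1]])
    im=np.zeros((400*k,640*k),np.uint8)
    for q in parts:
        u=(pix(p,q@R.T+[x,y,z])+.5)*k-.5
        cv2.fillConvexPoly(im,cv2.convexHull(np.round(u).astype(np.int32)),255)
    return cv2.resize(im,(640,400),interpolation=cv2.INTER_AREA)/255.
def fit(pms,parts,x0,z,yaw=None):
    from scipy.optimize import minimize
    f=lambda v:sum(np.abs(render(p,parts,v[0]/100,v[1]/100,z,0 if yaw is None else v[2])-m).sum() for p,m in pms)
    v0=[x0[0]*100,x0[1]*100]+([] if yaw is None else [yaw]); n=len(v0)
    r=minimize(f,v0,method="Nelder-Mead",options=dict(initial_simplex=np.vstack([v0]+[np.array(v0)+(.7 if i<2 else .1)*np.eye(n)[i] for i in range(n)]),xatol=1e-3,fatol=.05))
    return np.r_[r.x[:2]/100,r.x[2:]],r.fun,sum(m.sum() for p,m in pms)
E
python3 - <<'E'
from h import *
np.set_printoptions(precision=4,suppress=True)
a=arm.get_image("scene");b=arm.get_image("top")
S=np.array([640,400])
def g(l,p,near):
    r=[r for r in arm.trace(l,p) if np.linalg.norm(np.array(r["centre"])*S-near)<15]
    return r and r[0]["region"].astype(float)
for l,P,x0,z,yaw,na,nb in [("cap",CAP,(.485,.266),.03,None,(381,120),(204,248)),("spare_cap",SPARE,(.47,.14),.03,None,(348,165),(282,233)),("bottle",BOT,(.528,-.147),0,.0,(241,263),(447,228)),("rail",RAIL,(.475,.2),0,.1,(365,150),(247,242)),("spool",SPOOL,(.363,-.044),0,None,(230,180),(390,323))]:
    A,B=g(l,a,na),g(l,b,nb)
    if l=="spare_cap" and len(B): x0=atz(b,np.array((281,232))/S,.045)[:2]
    if l=="rail": x0=atz(b,np.array((246,243))/S,.02)[:2]
    pm=[(p,m) for p,m in((a,A),(b,B)) if len(m)]
    for q in [pm[:1],pm[1:],pm]:
        if q: print(l,len(q),*fit(q,P,x0,z,yaw))
E
```

```text
cap 1 [0.4838 0.2688] 17.968627450980392 274.0
cap 1 [0.4838 0.2688] 17.968627450980392 274.0
spare_cap 1 [0.5144 0.1389] 78.8313725490196 262.0
spare_cap 1 [0.5108 0.1409] 20.15686274509804 389.0
spare_cap 2 [0.5108 0.141 ] 104.81176470588235 651.0
bottle 1 [ 0.5276 -0.1437  0.0334] 227.50588235294117 2595.0
bottle 1 [ 0.5272 -0.1454  0.071 ] 109.93333333333335 2920.0
bottle 2 [ 0.5271 -0.145   0.0559] 354.5098039215686 5515.0
rail 1 [0.4986 0.2058 0.2003] 990.8980392156863 2035.0
rail 1 [0.497  0.2047 0.2283] 1261.7372549019606 3455.0
rail 2 [0.4973 0.2048 0.2311] 2278.3529411764703 5490.0
spool 1 [ 0.3651 -0.0445] 58.321568627450986 216.0
spool 1 [ 0.3616 -0.0456] 44.8156862745098 226.0
spool 2 [ 0.3623 -0.0452] 122.46666666666667 442.0
```

```bash
cat >> h.py <<'E'
def to_tool(d):
    from scipy.spatial.transform import Rotation as Ro
    return Ro.from_rotvec(arm.observe()["ee_rot"]).as_matrix().T@np.array(d)*100
E
python3 - <<'E'
from h import *
np.set_printoptions(precision=4,suppress=True)
b=arm.get_image("top");S=np.array([640,400])
for r in arm.trace("cap",b): 
    c=np.array(r["centre"])*S; print(c,r["conf"],r["region"].sum())
    if abs(c-[205,248]).max()<15: print("T",fit([(b,r["region"].astype(float))],CAP,(.484,.267),.03))
# dark threshold around it
m=(b["frame"].max(2)<45); w=np.zeros_like(m); w[236:260,192:218]=1; m=(m&w)
n,l,st,_=cv2.connectedComponentsWithStats(m.astype(np.uint8)); print(st[1:])
i=1+st[1:,4].argmax(); print("D",fit([(b,(l==i).astype(float))],CAP,(.484,.267),.03))
p=arm.observe()["position"]
print("tool deltas cm: ",to_tool(np.array([.45,-.25,.25])-p))
E
```

```text
[207.104 247.52 ] 0.81 337
T (array([0.4809, 0.2679]), np.float64(26.137254901960784), np.float64(337.0))
[224.512 305.   ] 0.74 299
[193.792 183.6  ] 0.53 287
[[192 236   9   4  29]
 [202 237   2   1   2]
 [195 240  22  18 286]]
D (array([0.4811, 0.2668]), np.float64(30.63137254901961), np.float64(286.0))
tool deltas cm:  [ 35.1994 -24.9403  -0.446 ]
```

Emit:
{"fn": "carry_out", "kwargs": {"claw": [6,6,6,6,6,6,6,6,6,6], "delta_pos": [[3.5,-2.5,0],[3.5,-2.5,0],[3.5,-2.5,0],[3.5,-2.5,0],[3.5,-2.5,0],[3.5,-2.5,0],[3.5,-2.5,0],[3.5,-2.5,0],[3.5,-2.5,0],[3.5,-2.5,0]], "angular": [[0,0,0],[0,0,0],[0,0,0],[0,0,0],[0,0,0],[0,0,0],[0,0,0],[0,0,0],[0,0,0],[0,0,0]]}}

```text
clock: 3.45
position: [0.4488, -0.2486, 0.2458]
ee_rot: [3.103, 0.486, 0.001]
force: [1.2, -0.2, 0.4]
width: 0.656
gripper_force: 0.0
```

Emit:
{"fn": "carry_out", "kwargs": {"claw": [6,6,6,6,6,6,6,6,6,6,6,6], "delta_pos": [[0,0,0],[0,0,0],[0,0,0],[0,0,0],[0,0,0],[0,0,0],[0,0,0],[0,0,0],[0,0,0],[0,0,0],[0,0,0],[0,0,0]], "angular": [[0,0,-0.147],[0,0,-0.147],[0,0,-0.147],[0,0,-0.147],[0,0,-0.147],[0,0,-0.147],[0,0,-0.147],[0,0,-0.147],[0,0,-0.147],[0,0,-0.147],[0,0,0],[0,0,0]]}}

```text
clock: 4.65
position: [0.4479, -0.2502, 0.2456]
ee_rot: [1.982, 2.437, 0.0]
force: [1.1, 0.3, 0.1]
width: 0.651
gripper_force: 0.0
```

```bash
python3 - <<'E'
from h import *
s=arm.observe();print(s["clock"],s["joints"],s["position"],s["ee_rot"],s["force"],s["width"])
from scipy.spatial.transform import Rotation as Ro
print(Ro.from_rotvec(s["ee_rot"]).as_matrix())
print(to_tool(np.array([.482,.268,.17])-s["position"]))
E
```

```text
4.65 [ 0.7443485   0.29017535 -0.42530915  1.81502271  0.13534645  1.06477466
  0.47416785] [ 0.44787297 -0.25017314  0.24556579] [1.98217241e+00 2.43719883e+00 1.10569825e-04] [1.12577309 0.26112609 0.13590078] 0.6512364009690705
[[-2.03763474e-01  9.79020138e-01  1.25758577e-04]
 [ 9.79020145e-01  2.03763477e-01 -1.15442089e-05]
 [-3.69270179e-05  1.20767892e-04 -9.99999992e-01]]
[50.03508905 13.89866855  7.55641028]
```

Emit:
{"fn": "carry_out", "kwargs": {"claw": [6,6,6,6,6,6,6,6,6,6,6,6,6,6,6], "delta_pos": [[4,1.1,0.6],[4,1.1,0.6],[4,1.1,0.6],[4,1.1,0.6],[4,1.1,0.6],[4,1.1,0.6],[4,1.1,0.6],[4,1.1,0.6],[4,1.1,0.6],[4,1.1,0.6],[4,1.1,0.6],[4,1.1,0.6],[2,0.7,0.4],[0,0,0],[0,0,0]], "angular": [[0,0,0],[0,0,0],[0,0,0],[0,0,0],[0,0,0],[0,0,0],[0,0,0],[0,0,0],[0,0,0],[0,0,0],[0,0,0],[0,0,0],[0,0,0],[0,0,0],[0,0,0]]}}

```text
clock: 6.15
position: [0.4794, 0.268, 0.1692]
ee_rot: [-1.978, -2.44, 0.001]
force: [0.8, -0.8, -0.4]
width: 0.652
gripper_force: 0.0
```

```bash
python3 - <<'E'
from h import *
s=arm.observe();print(s["clock"],s["joints"],s["position"],s["ee_rot"],s["force"])
a=arm.get_image("scene");b=arm.get_image("top")
P=s["position"]; X=np.array([P,P+[0,0,-.019],[.482,.268,.077]])
cs=[]
for p in(a,b):
    f=p["frame"].copy();u=pix(p,X)
    for q in u: cv2.circle(f,tuple(np.round(q).astype(int)),1,(255,0,0),-1)
    c=np.clip(u[2].astype(int),[50,65],[589,334]);cs.append(cv2.resize(f[c[1]-65:c[1]+65,c[0]-50:c[0]+50],None,fx=4,fy=4));print(u)
save({"frame":np.hstack(cs)},"c2.png")
print(to_tool(np.array([.482,.268,.062])-P))
E
```

```text
6.15 [-0.17688466  0.46082771 -0.58797497  1.81636185  0.30666771  0.95706786
 -0.68750079] [0.47944167 0.26797721 0.16920474] [-1.97847981e+00 -2.44030640e+00  1.41577266e-03] [ 0.7858787  -0.80437839 -0.41914354]
[[385.35679795  77.30734707]
 [384.36093223  84.53755875]
 [381.74644172 110.89746355]]
[[180.68914606 243.86061509]
 [185.13438367 244.86252895]
 [200.28080767 246.69600633]]
[-0.03852369  0.25284992 10.72047569]
```

View pics/c2.png

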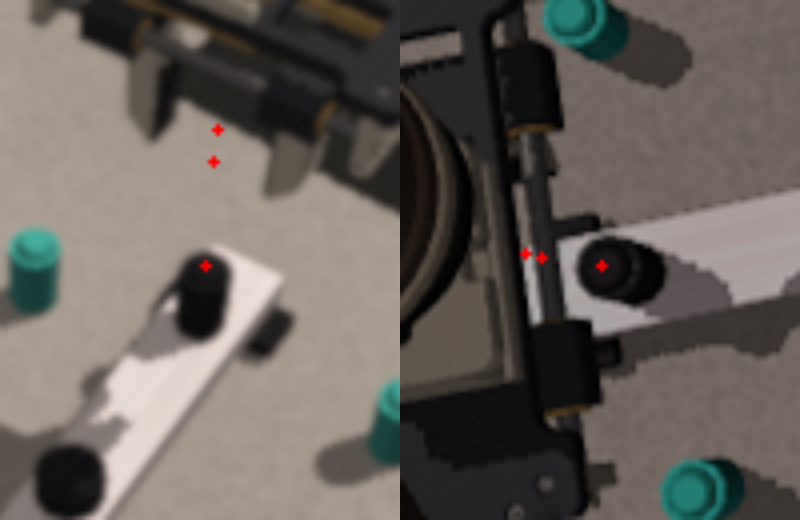

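The left half (scene) shows the open fingers above and behind the rail. In both views the predicted crown point, at crop (205,265) and (600,265), lies on the cap's crown. I lower straight down and grip.

Emit:
{"fn": "carry_out", "kwargs": {"claw": [6,6,6,6,6,6,6,2,2,2,2,2,2,2,2], "delta_pos": [[0,0.25,2],[0,0,2],[0,0,2],[0,0,2],[0,0,1.7],[0,0,1],[0,0,0],[0,0,0],[0,0,0],[0,0,0],[0,0,0],[0,0,0],[0,0,0],[0,0,0],[0,0,0]], "angular": [[0,0,0],[0,0,0],[0,0,0],[0,0,0],[0,0,0],[0,0,0],[0,0,0],[0,0,0],[0,0,0],[0,0,0],[0,0,0],[0,0,0],[0,0,0],[0,0,0],[0,0,0]], "force": 40}}

```text
clock: 7.75
position: [0.4823, 0.2686, 0.0628]
ee_rot: [1.976, 2.442, 0.001]
force: [-0.1, -1.2, 5.8]
width: 0.289
gripper_force: 40.0
```

Emit:
{"fn": "carry_out", "kwargs": {"claw": [2,2,2,2,2,2,2,2,2,2,2,2], "delta_pos": [[0,0,-0.5],[0,0,-0.5],[0,0,-0.5],[0,0,-0.5],[0,0,-1],[0,0,-2],[0,0,-2],[0,0,-3],[0,0,-3],[0,0,-1],[0,0,0],[0,0,0]], "angular": [[0,0,0],[0,0,0],[0,0,0],[0,0,0],[0,0,0],[0,0,0],[0,0,0],[0,0,0],[0,0,0],[0,0,0],[0,0,0],[0,0,0]]}}

```text
clock: 8.95
position: [0.4818, 0.268, 0.2019]
ee_rot: [1.977, 2.442, -0.001]
force: [0.6, 0.1, -1.3]
width: 0.291
gripper_force: 40.0
```

```bash
python3 - <<'E'
from h import *
np.set_printoptions(precision=4,suppress=True)
s=arm.observe();P=s["position"];print(s["clock"],P,s["force"],s["width"],s["gripper_force"])
a=arm.get_image("scene");b=arm.get_image("top");S=np.array([640,400])
for n,p in(("s",a),("t",b)):
    print(n,[(np.array(r["centre"])*S,round(r["conf"],2)) for r in arm.place_of("cap",p)],"expect",pix(p,P-[0,0,.032]))
c=np.clip(pix(a,P-[0,0,.03])[0].astype(int),[75,60],[560,339])
save({"frame":cv2.resize(a["frame"][c[1]-60:c[1]+60,c[0]-75:c[0]+75],None,fx=5,fy=5)},"c3.png")
print(to_tool(np.array([.5275,-.145,.175])-P))
E
```

```text
8.95 [0.4818 0.268  0.2019] [ 0.6312  0.0628 -1.269 ] 0.291163305417412 39.999898597598076
s [(array([427.008, 156.68 ]), 0.84), (array([342.592, 122.   ]), 0.8), (array([384.704,  75.92 ]), 0.65), (array([236.096, 250.68 ]), 0.36)] expect [[386.3221  77.6903]]
t [(array([185.216, 239.68 ]), 0.74), (array([197.312, 188.12 ]), 0.72), (array([229.376, 302.8  ]), 0.66)] expect [[180.632  242.1899]]
[-41.3436  -4.1326   2.722 ]
```

View pics/c3.png

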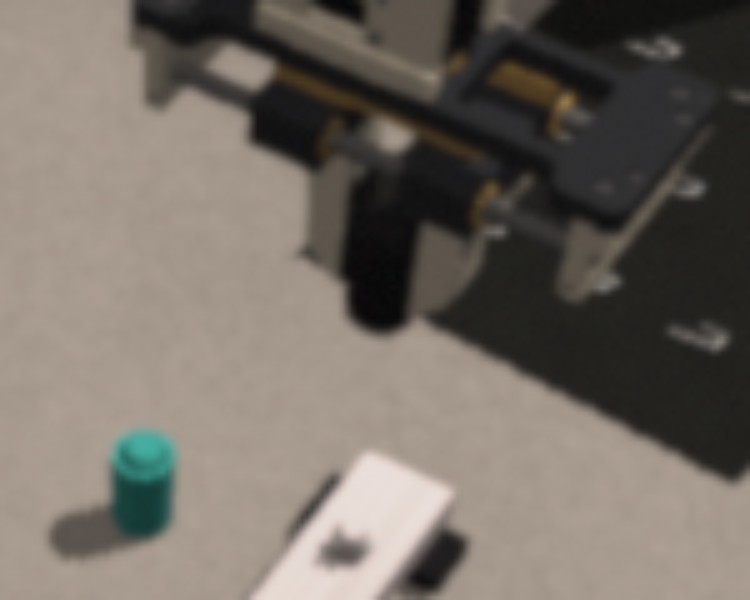

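The picture shows the cap upright between the fingers (crop 380,260) and the bare stud left on the rail at (342,548). Next I carry it over the bottle.

Emit:
{"fn": "carry_out", "kwargs": {"claw": [2,2,2,2,2,2,2,2,2,2,2,2,2,2,2], "delta_pos": [[-3.4,-0.34,0],[-3.4,-0.34,0],[-3.4,-0.34,0],[-3.4,-0.34,0],[-3.4,-0.34,0],[-3.4,-0.34,0],[-3.4,-0.34,0],[-3.4,-0.34,0],[-3.4,-0.34,0],[-3.4,-0.34,0.5],[-3.4,-0.34,1],[-3.0,-0.34,1],[-0.94,0,0.2],[0,0,0],[0,0,0]], "angular": [[0,0,0],[0,0,0],[0,0,0],[0,0,0],[0,0,0],[0,0,0],[0,0,0],[0,0,0],[0,0,0],[0,0,0],[0,0,0],[0,0,0],[0,0,0],[0,0,0],[0,0,0]]}}

```text
clock: 10.65
position: [0.5284, -0.1428, 0.1754]
ee_rot: [-1.974, -2.443, -0.001]
force: [0.3, 1.2, -0.2]
width: 0.29
gripper_force: 40.0
```

```bash
python3 - <<'E'
from h import *
np.set_printoptions(precision=4,suppress=True)
s=arm.observe();P=s["position"];print(s["clock"],P,s["ee_rot"],s["force"],s["width"])
a=arm.get_image("scene");b=arm.get_image("top");S=np.array([640,400])
for n,p in(("s",a),("t",b)):
  for l in("cap","bottle_seat","bottle"):
    print(n,l,[(np.array(r["centre"])*S,round(r["conf"],2)) for r in arm.place_of(l,p)[:3]])
  print("expect cap",pix(p,P-[0,0,.032]),"seat",pix(p,[.5275,-.145,.085]))
c=np.clip(pix(a,P-[0,0,.06])[0].astype(int),[50,75],[589,324])
d=np.clip(pix(b,P-[0,0,.06])[0].astype(int),[50,75],[589,324])
save({"frame":np.hstack([cv2.resize(f[c[1]-75:c[1]+75,c[0]-50:c[0]+50],None,fx=4,fy=4) for f,c in((a["frame"],c),(b["frame"],d))])},"c4.png");print(c,d)
E
```

```text
10.65 [ 0.5284 -0.1428  0.1754] [-1.9744 -2.4425 -0.0011] [ 0.2881  1.1652 -0.1659] 0.29029067833834354
s cap [(array([340.672, 118.8  ]), 0.72), (array([427.968, 156.32 ]), 0.58), (array([232.896, 235.   ]), 0.47)]
s bottle_seat [(array([236.928, 253.2  ]), 0.93)]
s bottle [(array([243.904, 267.72 ]), 0.86), (array([236.928, 253.12 ]), 0.65)]
expect cap [[231.3166 234.4702]] seat [[235.7474 250.6387]]
t cap [(array([197.312, 186.88 ]), 0.69), (array([454.208, 222.4  ]), 0.62), (array([229.12, 303.2 ]), 0.53)]
t bottle_seat [(array([452.928, 222.52 ]), 0.7)]
t bottle [(array([443.392, 226.   ]), 0.71)]
expect cap [[462.0867 216.4441]] seat [[454.1275 222.012 ]]
[234 242] [457 218]
```

View pics/c4.png

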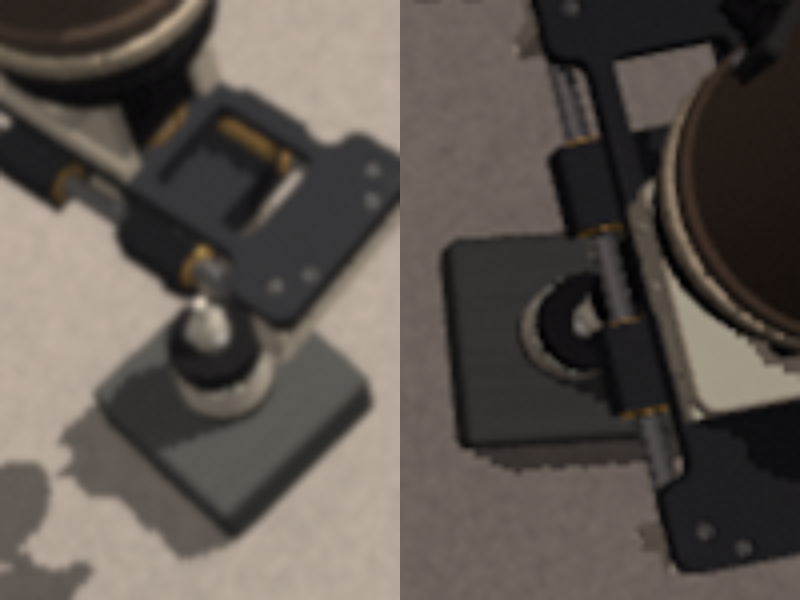

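The cap is hidden behind the gripper in both views. The nozzle shows at crop (208,325) and (585,320), so I refine the bottle's axis from its white neck in fresh and earlier frames.

```bash
python3 - <<'E'
from h import *
np.set_printoptions(precision=4,suppress=True)
a=arm.get_image("scene");b=arm.get_image("top")
for p,n,c in((a,"s1.png",(235,248)),(b,"t1.png",(456,222))):
    f=cv2.imread("pics/"+n)[:,:,::-1]
    g=f[c[1]-14:c[1]+15,c[0]-14:c[0]+15].max(2); print(n); print(g[3:-3:1,3:-3])
E
```

```text
s1.png
[[159 158 156 156 156 157 157 157 158 158 156 148 132 109  90  82  79  79
   78  78  78  76  80]
 [158 158 159 160 158 156 155 155 156 155 146 128 106  87  80  79  79  78
   78  77  77  76  78]
 [158 158 160 160 158 155 153 153 154 146 127 101  83  78  77  77  77  77
   76  77  78  77  78]
 [157 158 158 158 156 154 154 155 154 146 125  91  70  66  65  68  70  71
   73  76  78  78  79]
 [157 157 156 156 156 156 154 155 167 180 165 115  67  49  48  49  53  58
   64  70  74  77  77]
 [156 156 155 155 156 151 145 142 172 205 195 141  82  60  48  40  39  41
   47  57  64  71  76]
 [156 157 156 154 145 129 111 108 144 181 181 144 113 106  89  62  38  34
   34  40  48  59  69]
 [156 156 154 146 124  90  65  67 100 131 139 135 138 145 134 103  58  33
   32  32  37  44  60]
 [157 156 148 129  94  56  40  57  83  98 108 124 147 163 160 131  75  36
   31  31  33  36  51]
 [157 149 130  98  60  38  42  69  92  97 100 119 145 166 167 143  92  46
   33  32  32  32  41]
 [148 127  97  62  38  36  52  81 103 104 104 120 144 162 164 150 112  62
   34  31  30  31  35]
 [128  96  64  39  29  37 
[... 2677 characters left out ...]
  6   6   6   8  20]
 [ 18  18  17  19  15  14  20  30  34  34  38  43  37  16  12  10   5   6
    6   8   9  15  24]
 [ 17  17  18  18  18  17  16  15  11   8   8   8   7   8   6   8   7   6
    7   6   9  21  24]
 [ 15  19  17  16  16  17  17  16  15  13  12  16  15  12   8   6   8  12
   14  14  16  24  23]
 [  5  13  18  19  18  18  17  16  19  16  18  16  19  16  10  13  14  15
   15  16  22  23  23]
 [  0   9  15  17  18  19  15  17  17  17  17  19  17  15  16  18  16  13
   12  17  23  23  23]
 [ 38   1   7  14  17  18  18  18  18  18  18  17  16  16  17  16  15  16
   17  20  23  22  23]
 [ 71  50   5   2   6  12  16  16  17  18  18  17  18  16  15  15  19  21
   24  23  24  22  22]]
```

```bash
python3 - <<'E'
from h import *
np.set_printoptions(precision=4,suppress=True)
a=arm.get_image("scene");b=arm.get_image("top");S=np.array([640,400])
ta,tb=(233.4,241.6),(459.3,220.0)
print("tip",tri(a,np.array(ta)/S,b,np.array(tb)/S),atz(a,np.array(ta)/S,.116),atz(b,np.array(tb)/S,.116))
N=BOT[2:]
pm=[]
for p,n,c,t in((a,"s1.png",(235,248),62),(b,"t1.png",(456,222),42)):
    g=cv2.imread("pics/"+n).max(2).astype(float)
    m=np.zeros((400,640)); x0,y0=c[0]-11,c[1]-11
    sub=np.clip((g[y0:y0+23,x0:x0+23]-t+25)/50,0,1)
    if n=="s1.png":
        sub[:, 18:]=0; sub[:4,:]=0; sub[4:7,:8]=0;sub[4,12:]=0
        for i in range(23): sub[i,:max(0,min(6,14-i))]=0
        sub[10:,:5]=0; sub[:9,:6]=0
    else:
        sub[:5]=0; sub[17:]=0; sub[:,18:]=0; sub[:,:4]=0
    m[y0:y0+23,x0:x0+23]=sub; pm.append((p,m))
for q in(pm[:1],pm[1:],pm): print(len(q),*fit(q,N,(.5275,-.145),0))
# dark shoulder circle in top image
v,_,_=fit(pm[1:],N,(.5275,-.145),0)
print(arm.observe()["position"])
E
```

```text
tip (array([ 0.5271, -0.1442,  0.1176]), np.float64(0.0020408747593976856)) [ 0.5269 -0.1431  0.116 ] [ 0.5267 -0.1455  0.116 ]
1 [ 0.5277 -0.1428] 20.538039215686275 122.47999999999999
1 [ 0.5271 -0.1457] 15.560392156862743 110.94000000000001
2 [ 0.5271 -0.1444] 50.44274509803921 233.42000000000002
[ 0.5284 -0.1443  0.1756]
```

```bash
python3 - <<'E'
from h import *
np.set_printoptions(precision=4,suppress=True)
L=[]
for i in range(10): arm.get_image("top"); s=arm.observe(); L.append(np.r_[s["position"],s["force"]])
L=np.array(L);print(L.mean(0),L.std(0)); print(to_tool(np.array([.5273,-.1445,.131])-L.mean(0)[:3]),s["clock"])
E
```

```text
[ 0.5284 -0.1444  0.1755  0.0195 -0.058  -0.447 ] [0.     0.     0.     0.4961 0.4471 0.5497]
[ 0.0102 -0.1056  4.4517] 11.75
```

Emit:
{"fn": "carry_out", "kwargs": {"claw": [2,2,2,2,2,2], "delta_pos": [[0,-0.1,0],[0,0,1],[0,0,1],[0,0,1],[0,0,1],[0,0,0.4]], "angular": [[0,0,0],[0,0,0],[0,0,0],[0,0,0],[0,0,0],[0,0,0]]}}

```text
clock: 12.35
position: [0.5267, -0.1444, 0.1299]
ee_rot: [-1.975, -2.441, 0.001]
force: [0.6, 0.5, 0.7]
width: 0.29
gripper_force: 40.0
```

Emit:
{"fn": "carry_out", "kwargs": {"claw": [2,2,2,2], "delta_pos": [[0,0,0.2],[0,0,0.2],[0,0,0],[0,0,0]], "angular": [[0,0,0],[0,0,0],[0,0,0],[0,0,0]]}}

```text
clock: 12.75
position: [0.5275, -0.1446, 0.1278]
ee_rot: [1.976, 2.442, 0.0]
force: [-0.2, -0.6, 0.7]
width: 0.289
gripper_force: 40.0
```

Emit:
{"fn": "carry_out", "kwargs": {"claw": [2,2,2,2,2], "delta_pos": [[0,0,0.1],[0,0,0.1],[0,0,0.1],[0,0,0],[0,0,0]], "angular": [[0,0,0],[0,0,0],[0,0,0],[0,0,0],[0,0,0]]}}

```text
clock: 13.25
position: [0.528, -0.1446, 0.1251]
ee_rot: [1.976, 2.441, 0.001]
force: [0.4, 0.7, 6.0]
width: 0.294
gripper_force: 40.0
```

Emit:
{"fn": "carry_out", "kwargs": {"claw": [2,2,2,2,2], "delta_pos": [[0,0,0.1],[0,0,0.1],[0,0,0.1],[0,0,0],[0,0,0]], "angular": [[0,0,0],[0,0,0],[0,0,0],[0,0,0],[0,0,0]]}}

```text
clock: 13.75
position: [0.5276, -0.1444, 0.1211]
ee_rot: [1.976, 2.442, 0.001]
force: [4.2, 0.5, -6.0]
width: 0.291
gripper_force: 40.0
```

Emit:
{"fn": "carry_out", "kwargs": {"claw": [2,2,2,2,2], "delta_pos": [[0,0,0.1],[0,0,0.1],[0,0,0.1],[0,0,0],[0,0,0]], "angular": [[0,0,0],[0,0,0],[0,0,0],[0,0,0],[0,0,0]]}}

```text
clock: 14.25
position: [0.5272, -0.1446, 0.1185]
ee_rot: [-1.976, -2.442, 0.0]
force: [2.1, 0.3, -2.5]
width: 0.291
gripper_force: 40.0
```

Emit:
{"fn": "carry_out", "kwargs": {"claw": [2,2,2,2,2], "delta_pos": [[0,0,0.1],[0,0,0],[0,0,0],[0,0,0],[0,0,0]], "angular": [[0,0,0],[0,0,0],[0,0,0],[0,0,0],[0,0,0]]}}

```text
clock: 14.75
position: [0.5273, -0.1446, 0.1178]
ee_rot: [1.976, 2.442, -0.0]
force: [-0.5, 0.2, 6.0]
width: 0.289
gripper_force: 40.0
```

Emit:
{"fn": "carry_out", "kwargs": {"claw": [2,2,2,2,2], "delta_pos": [[0,0,0.1],[0,0,0],[0,0,0],[0,0,0],[0,0,0]], "angular": [[0,0,0],[0,0,0],[0,0,0],[0,0,0],[0,0,0]]}}

```text
clock: 15.25
position: [0.5274, -0.1446, 0.1177]
ee_rot: [1.976, 2.441, -0.001]
force: [-3.0, 0.7, 16.6]
width: 0.29
gripper_force: 40.0
```

The stop is stiff. The TCP gripped 32.8 mm above the stud's foot, so the rim is now at about 84.9 mm, on the 85 mm shoulder. I check that the push holds and hand in.

```bash
python3 - <<'E'
from h import *
F=[]
for i in range(4): arm.get_image("top"); s=arm.observe(); F.append(s["force"][2])
print(F,s["position"],s["gripper_force"])
if min(F)>10: print(arm.sign_off())
E
```

```text
[np.float64(16.74395797171648), np.float64(17.09086511448504), np.float64(16.646671023510986), np.float64(16.13869323494492)] [ 0.52739374 -0.14464186  0.11772664] 40.00791024416685
the job is handed in; nothing more can be done
None
```

I pressed the black cap onto the bottle until it clicked and sat home (rim at about 84.9 mm against the 85 mm shoulder). I handed in at about 15 s, still gripping with 40 N and pushing down with about 17 N; the judge's verdict was not shown.

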